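# Stroke the hobby punch press, then draw out its gauge arm to the marker and hold

## Robot

A 6-joint arm with a two-finger parallel gripper is mounted at the origin on the work surface. World frame = base frame: x ahead of the robot, y to its left, z up, the work surface at z = 0. Lengths are in m, angles in rad, forces in N, time in s.
With the tool pointing down it reaches from about 0.35 to 0.975 m from the base axis. Payload 17.4 kg.
Tool frame: the origin (TCP) lies midway between the tips of the shut fingers; the grasp point (between the pads) lies ctrl.grasp_offset behind it (ctrl.grasp_offset is the distance from the TCP to the grasp point, in m); y points along the fingers, z is the direction in which the jaws open and shut, and the axes are right-handed (so a half turn about y gives the same grasp; the last joint's range is limited). The gripper opens to 85 mm and grips with 20 to 120 N. Pads are 22 mm wide; open, the fingers measure 114 mm over their backs; the gripper's body (76 mm by 85 mm) begins 54 mm behind the grasp point. The pads swing forward as they close: fully open they stand 13 mm farther back than shut.
Start: joints at [-0.038, 0.116, 1.442, -0, 1.584, -0.038], TCP at [0.675, -0, 0.231] pointing down, gripper open.
Joint ranges: [-2.83, 2.83], [-0.83, 2.19], [0.07, 2.5], [-1.14, 4.28], [0.01, 3], [-2.97, 2.97]. Speed limits (rad/s): [1.89, 1.89, 2.22, 3.14, 3.14, 3.14].

## Interface

Orientations are given as a rotation vector (axis times angle).
In Python, from plant import ctrl, vision gives the robot as it stands.
- The arm moves only by the tool drive_tool, never from a script. Its argument "plan" is text: rows parted by semicolons, each of 6 numbers parted by spaces: the shift along the tool's x, y, z in cm, then the turn, a rotation vector about the tool's x, y, z in degrees. A call has 1 to 20 rows; each row shifts and turns the commanded pose from where the row before left it, along the tool's axes as they then stand; what a row does not reach is not made up. A row lasts 1/8 s, in which the tool goes at most 62.5 mm and 10.7 degrees, less where a joint would pass 70% of its speed; a pose out of reach is approached as far as the arm can. A call is refused whole if a number of a shift passes 6.25 or a number of a turn 10.7, either way. A call with a gripper value outside its range is refused whole. "grip" is the finger opening in cm, from 0 to 8.54, set as the call begins (left out, the last holds). The fingers move at their own pace and stop on an object; "squeeze" is the grip in N (left out, the last holds). Time passes only in rows, so rows that do not move let the fingers close. It gives the time, the measured TCP pose, the force and the opening at its end, in the units of the state.
- ctrl.read_state(): the state, without advancing time (a new reading comes with each control period).
- vision.snapshot(name): name is "scene" or "side" or "wrist"; returns (picture, depth): 420x560x3 uint8, red, green, blue; 420x560 float32, m along the optical axis (not along the pixel's ray), 0 where there is no reading.
- vision.calibration(name): a dict with "K" (3x3 intrinsics, pixels), "cam_to_world" (4x4, takes a point from camera to world coordinates); the wrist camera has in their place "mount" (4x4, takes a point from camera to tool coordinates, whose origin is the TCP and whose axes are the tool frame's). Camera axes: x right, y down, z forward; pixel columns grow to the right and rows downward; lengths in m; the calibration is good to about 2 mm. A picture is of the moment at which its call begins: read the wrist's pose just before it. calibration takes no time and is no camera call.
- ctrl.close_job(): hands the job in, once; it reports no verdict.
The state is a dict: "time_s": time; "q": joint angles; "qvel": joint speeds; "joint_torque": joint torques, N m; "tool_pos": TCP position; "orientation": TCP orientation; "force": force on the tool from outside, world axes, zero at the start; "moment": the same for the moment, N m; "gripper_width": opening from 0.0 (shut) to 1.0 (fully open).
Only numpy, scipy, OpenCV 4.12 (cv2) and the standard library are available. Lean on these libraries where they do the work, as an engineer would, in place of code of your own. Each camera call takes 0.05 s, during which the arm holds its last target.

## Task

Clear the green punch press with an empty stroke: push its lever all the way down to the stop and let it spring back up. Then squeeze the grip of the gauge arm so that its red lock button goes in, draw the arm out until its red pointer lines up with the yellow marker on the scale, and finish there still holding the grip with the button squeezed in. Leave the yellow marker and the loose things on the bench where they are.

Things in the scene. Friction and masses are not known exactly. Their poses are not given: they have to be found in the camera images.
- press: green bench punch press, fixed to the bench. Origin on the bench top under the centre of its base block (150 mm in x, 140 mm in y, 50 mm high). Its own +x points to its back (column at x 30 to 70 mm, 50 mm wide, up to z 200 mm), its +y is the direction in which the gauge arm draws out, z up. A bare-metal scale bar lies on the bench beside the gauge arm: x 34 to 66 mm, y 80 to 310 mm, 12 mm high, a tick every 10 mm
- lever_bar (a point): centre of the black round cross bar at the end of the press lever: 22 mm in diameter, 80 mm long along the press's y. It can be pushed down from above or gripped. The bar goes round the hinge at 150 mm radius in the press's x-z plane; at rest 63 mm above the hinge and 136 mm before it (press -x), at the stop 54 mm below and 140 mm before it
- lever_hinge (a point): centre of the lever's hinge on the press, press frame (50, 0, 170) mm; the hinge axis is the press's y
- lever (a joint): lever angle in rad: 0 = up at rest, 0.8 = fully down at the stop. Its spring always brings it back to 0 when freed; it takes about 4 N at the bar to start and 12 N at the stop
- gauge_head: dark grey upright grip block at the end of the gauge arm's steel rod, seen at the press's +y side: 34 mm along the press's x, 30 mm along y, from z 12 to 85 mm. Origin on the bench top under its centre, axes as the press's
- grip (a point): centre of the grip, 64 mm above the bench: 34 mm thick along the press's x between its plain -x face and its +x face, from which the red lock button sticks out a further 6 mm (button 24 mm wide, 28 mm high, centred at this height). Gripping across the press's x with the two fingers, 40 mm wide in all, squeezes the button in
- lock (a joint): red lock button travel in m: 0 = out (a pin holds the arm in one of the notches, 10 mm apart), 0.006 = fully in (arm free). Starts to move at about 8 N and needs 11 N for full travel; when released it springs out and catches the arm surely only in a notch (the arm may slip back up to 10 mm, or the pin may rest on a tooth at about 0.002), so a setting between notches must be held by hand
- gauge (a joint): gauge arm extension in m, 0 to 0.12, growing along the press's +y; 0 (fully in, locked) at the start. While unlocked a spring pulls the arm back in with 3 to 4 N; it is damped, 2 N more at 50 mm/s
- pointer (a point): tip of the red pointer on the grip block's +x side, 49 mm from the block's centre plane along the press's x and 18 mm above the bench, at the same press y as the block's centre
- marker (a point): inner edge of the yellow marker that rides on the scale bar, at the middle (black line) of its 10 mm width along y; marker top 24 mm above the bench. Axes as the press's. It slides if pushed: not to be moved. It stands at 0.05 to 0.105 m of gauge extension
- jar: closed glass jar with aluminium screw lid, 66 mm in diameter, 100 mm high, standing loose in front of the gauge arm; origin under its centre
- dish: grey ceramic mixing dish, 100 mm in diameter, 32 mm high, loose, on the press's -y side; origin under its centre
- clamp: steel hobby clamp lying flat behind the gauge arm, about 85 by 100 mm, 16 mm high, loose; origin under its centre
- paint_a: blue paint bottle, 28 mm in diameter, 65 mm high, loose, at the left of the bench; origin under its centre
- paint_b: orange paint bottle, 28 mm in diameter, 65 mm high, loose, at the left of the bench; origin under its centre

How it is judged:
On the way, in this order (a step that is already met when the one before it is completed fails the run):
1. the lever is pushed down to its stop (value of joint lever above 0.74 rad), for 0.1 s.
2. the lever has sprung back up (value of joint lever below 0.06 rad), for 0.1 s.
3. the lock button is squeezed in before the arm is drawn out (value of joint lock above 0.003 m and contact force between the fingers and gauge_head above 3 N and distance of grip from where it was at the start of the episode below 0.01 m), for 0.05 s.
4. the arm is drawn out until the pointer is at the marker, button squeezed (y of pointer in the frame of marker between -0.004 and 0.004 m and value of joint lock above 0.003 m and contact force between the fingers and gauge_head above 3 N), for 0.2 s.
At the end, for the whole second after the job is handed in: the pointer is within 4 mm of the middle of the yellow marker along the scale and still, the fingers hold the grip (over 3 N) with the lock button in by more than 3 mm, so that only the robot keeps the sprung arm out, and the lever is back up (within 0.06 rad) (all of step 4 and velocity of joint gauge between -0.01 and 0.01 m/s and value of joint lever below 0.06 rad); the arm keeps its last pose, push and grip.
It fails at once if the yellow marker is pushed more than 3 mm along the scale (distance of marker from where it was at the start of the episode above 0.003 m).
It fails at once if the glass jar is shifted by more than 20 mm (distance of jar from where it was at the start of the episode above 0.02 m).
It fails at once if the mixing dish is shifted by more than 20 mm (distance of dish from where it was at the start of the episode above 0.02 m).
It fails at once if the hobby clamp is shifted by more than 20 mm (distance of clamp from where it was at the start of the episode above 0.02 m).
It fails at once if a paint bottle is shifted by more than 20 mm (distance of any of paint_a, paint_b from where it was at the start of the episode above 0.02 m).
It also fails if it takes over 45 s, if anything falls off the work surface, if the arm or the gripper's body presses on something with over 40 N, if the wrist force passes 120 N, or if a joint passes its speed limit or range.

## Working session

There is one attempt and no reset: what is moved stays moved. The work goes in short steps, Python scripts to look and compute and a tool call to move; the robot and the scene stay as the last step left them, time stands still between calls to the robot, and variables do not carry over. Pictures are saved under pics/ and viewed, and the job is handed in when it is done.

Besides the shell and the picture viewer there is one more tool, called after ">>>" by a JSON object that holds its "fn" and its "kwargs". drive_tool: Moves the arm, as the interface text tells. Its arguments: {"type":"object","properties":{"plan":{"type":"string"},"grip":{"type":"number"},"squeeze":{"type":"number"}},"required":["plan"]}

```bash
ls; mkdir -p pics; python3 - <<'E'
from plant import ctrl, vision
import cv2,numpy as np
s=ctrl.read_state();print(s,ctrl.grasp_offset)
for n in ["scene","side","wrist"]:
    p,d=vision.snapshot(n);cv2.imwrite(f"pics/{n}0.png",p[:,:,::-1]);np.savez(f"pics/{n}0.npz",p=p,d=d)
    print(n,vision.calibration(n))
E
```

```text
pics
{'time_s': 0.0, 'q': array([-3.78528619e-02,  1.16477735e-01,  1.44229748e+00,  4.06945521e-05,
        1.58399622e+00, -3.77571570e-02]), 'qvel': array([ 0.00020349, -0.00076612,  0.00072132, -0.00058838,  0.00042029,
       -0.00134618]), 'joint_torque': array([-3.01628024e-03, -7.32023120e+01, -6.32483125e+01, -3.67824050e-04,
        6.55109907e-03, -4.52531231e-05]), 'tool_pos': array([ 6.74798436e-01, -2.51824305e-05,  2.30547734e-01]), 'orientation': array([-1.20995805,  1.21017623, -1.20865049]), 'force': array([ 0.80050049, -0.11376019, -0.16513111]), 'moment': array([ 0.03724721,  0.00918084, -0.0076369 ]), 'gripper_width': 1.001779532767511} 0.0187
scene {'K': array([[416.9341442 ,   0.        , 271.55655693],
       [  0.        , 416.9341442 , 204.6644061 ],
       [  0.        ,   0.        ,   1.        ]]), 'cam_to_world': array([[-0.64378225,  0.40459071, -0.6495004 ,  1.20004498],
       [ 0.76518567,  0.34696919, -0.54231289,  0.53783296],
       [ 0.00594187, -0.84611981, -0.53295962,  0.67242691],
       [ 0.        ,  0.        ,  0.        ,  1.        ]])
[... 247 characters left out ...]
     [-0.0301709 , -0.71668678,  0.69674226, -0.65218364],
       [ 0.01750828, -0.69733157, -0.71653481,  0.86557899],
       [ 0.        ,  0.        ,  0.        ,  1.        ]])}
wrist {'K': array([[349.65801782,   0.        , 276.79960472],
       [  0.        , 349.65801782, 213.36863139],
       [  0.        ,   0.        ,   1.        ]]), 'mount': array([[ 5.19378994e-04,  9.55048394e-01,  2.96449481e-01,
        -7.55221039e-02],
       [-7.26024242e-04, -2.96449083e-01,  9.55048383e-01,
        -1.41820495e-01],
       [ 9.99999602e-01, -7.11261578e-04,  5.39418860e-04,
        -4.33131626e-05],
       [ 0.00000000e+00,  0.00000000e+00,  0.00000000e+00,
         1.00000000e+00]])}
```

View pics/scene0.png

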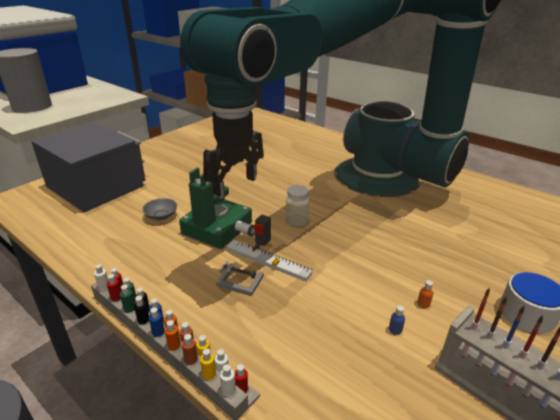

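View pics/side0.png

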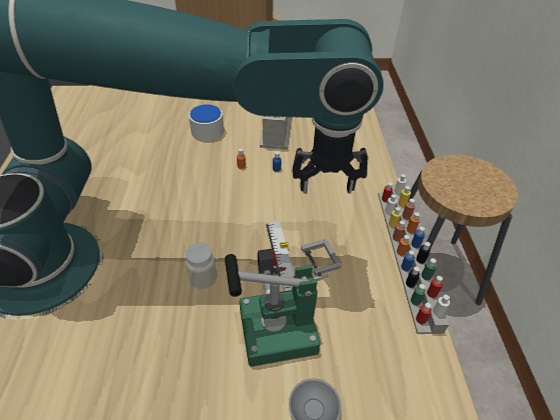

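View pics/wrist0.png

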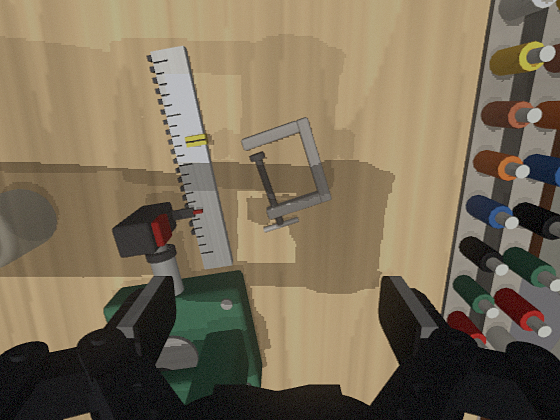

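```bash
cat >h.py <<'E'
import numpy as np,cv2
from scipy.spatial.transform import Rotation as Ro
from plant import ctrl,vision
def T(n,s=None):
    c=vision.calibration(n)
    if n!="wrist": return c["K"],c["cam_to_world"]
    M=np.eye(4);M[:3,:3]=Ro.from_rotvec(s["orientation"]).as_matrix();M[:3,3]=s["tool_pos"]
    return c["K"],M@c["mount"]
def cloud(n,d,s=None):
    K,M=T(n,s);v,u=np.mgrid[:420,:560]
    P=np.stack([(u-K[0,2])/K[0,0]*d,(v-K[1,2])/K[1,1]*d,d],-1)
    return P@M[:3,:3].T+M[:3,3]
def plane(n,u,v,z,s=None):
    K,M=T(n,s);r=M[:3,:3]@np.array([(u-K[0,2])/K[0,0],(v-K[1,2])/K[1,1],1]);o=M[:3,3]
    return o+r*(z-o[2])/r[2]
E
python3 - <<'E'
from h import *
s=ctrl.read_state();print(Ro.from_rotvec(s["orientation"]).as_matrix().round(3))
for n in ["side","wrist","scene"]:
    z=np.load(f"pics/{n}0.npz");p=z["p"].astype(int);W=cloud(n,z["d"],s);ok=z["d"]>0
    hsv=cv2.cvtColor(z["p"],cv2.COLOR_RGB2HSV);h,S,V=[hsv[...,i].astype(int) for i in range(3)]
    g=(h>60)&(h<88)&(S>90)&ok&(abs(W[...,2]-.05)<.006)&(W[...,0]>.4)&(abs(W[...,1])<.45)
    pts=W[g];print(n,"green top",len(pts),np.median(pts[:,2]) if len(pts) else 0)
    if len(pts): 
        r=cv2.minAreaRect((pts[:,:2]*1000).astype(np.float32));print(r, cv2.boxPoints(r))
    y=(h>22)&(h<33)&(S>170)&(V>100)&ok&(W[...,2]>.005)&(W[...,2]<.04)&(W[...,0]<.85)&(abs(W[...,1])<.3)
    vv,uu=np.nonzero(y);print("yellow",len(uu),uu.mean() if len(uu) else 0,vv.mean() if len(uu) else 0,W[y].mean(0) if len(uu) else 0, W[y].max(0) if len(uu) else 0)
    if n!="scene":
      k=(V<45)&ok&(W[...,2]>.06)&(W[...,2]<.1)&(W[...,0]<.75)&(W[...,1]>-.3)&(W[...,1]<.1)
      q=W[k];print("grip top",len(q),q.mean(0), cv2.minAreaRect((q[:,:2]*1000).astype(np.float32)))
      k=(V<60)&ok&(W[...,2]>.2)&(W[...,2]<.26)&(W[...,0]<.6)&(W[...,1]>-.3)&(W[...,1]<.1)
      q=W[k];print("bar",len(q),q.mean(0) if len(q) else 0,cv2.minAreaRect((q[:,:2]*1000).astype(np.float32)) if len(q) else 0)
E
```

```text
[[ 0.    -0.001  1.   ]
 [-1.     0.     0.   ]
 [-0.    -1.    -0.001]]
side green top 2449 0.04978043628293238
((713.998291015625, -165.78936767578125), (436.9469299316406, 139.9708251953125), 9.449341773986816) [[ 486.9994  -132.62157]
 [ 509.97913 -270.69315]
 [ 940.9972  -198.95717]
 [ 918.01746  -60.88559]]
yellow 13 283.46153846153845 245.07692307692307 [0.59317555 0.03706989 0.02059281] [0.60197323 0.04676137 0.0252006 ]
grip top 462 [ 0.14993125 -0.0439013   0.0815645 ] ((308.05621337890625, -53.328216552734375), (228.51988220214844, 631.3779907226562), 80.95037841796875)
bar 2506 [ 0.12811391 -0.04598499  0.2330513 ] ((226.4467315673828, -110.19575500488281), (178.3121337890625, 607.2025756835938), 58.5653076171875)
wrist green top 1955 0.04908063577630428
((722.45849609375, -142.78839111328125), (446.2776184082031, 143.53350830078125), 15.038017272949219) [[ 488.34073  -131.37494 ]
 [ 525.5819   -269.99298 ]
 [ 956.5763   -154.20184 ]
 [ 919.3351    -15.583801]]
yellow 7 194.28571428571428 135.42857142857142 [0.59414533 0.04698471 0.02321263] [0.6019805  0.04842108 0.0241342 ]
grip top 656 [ 0.58932807 -0.10420701  0.08000061] ((587.8364868164062, -110.86366271972656), (79.83879852294922, 186.98141479492188), 11.007991790771484)
bar 0 0 0
scene green top 825 0.04936734408519594
((722.6909790039062, -156.14051818847656), (438.82464599609375, 131.36756896972656), 8.642704963684082) [[ 495.89972  -124.17419 ]
 [ 515.64056  -254.05002 ]
 [ 949.48224  -188.10684 ]
 [ 929.7414    -58.231018]]
yellow 22 275.04545454545456 261.09090909090907 [0.59792238 0.04726671 0.02287811] [0.60489353 0.05140141 0.02551917]
```

```bash
python3 - <<'E'
import cv2
a=cv2.imread("pics/wrist0.png")[20:320,90:360];cv2.imwrite("pics/w0z.png",cv2.resize(a,None,fx=2,fy=2,interpolation=cv2.INTER_NEAREST))
a=cv2.imread("pics/side0.png")[210:370,180:360];cv2.imwrite("pics/s0z.png",cv2.resize(a,None,fx=3.5,fy=3.5,interpolation=cv2.INTER_NEAREST))
E
```

```text
(no output)
```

View pics/w0z.png

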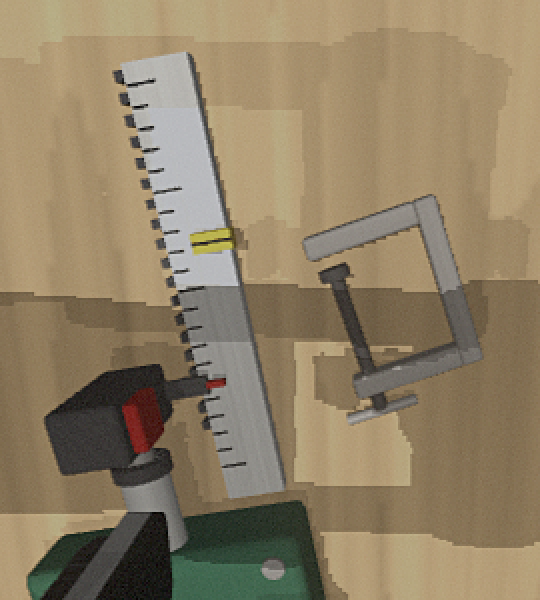

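View pics/s0z.png

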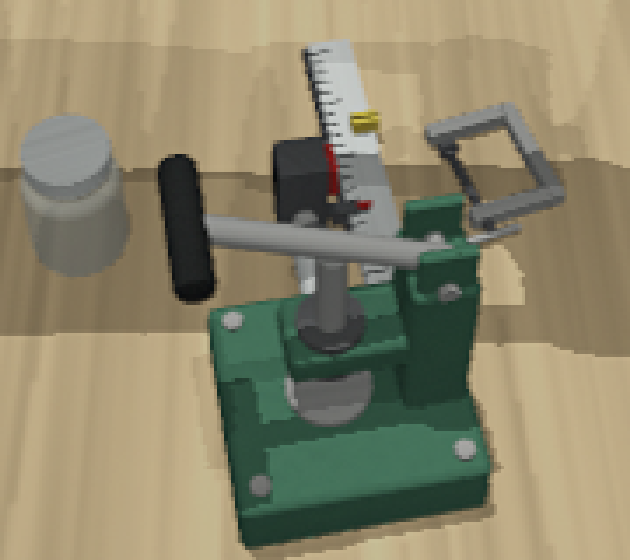

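```bash
python3 - <<'E'
from h import *
s=ctrl.read_state()
for n in ["side","wrist","scene"]:
    z=np.load(f"pics/{n}0.npz");W=cloud(n,z["d"],s);ok=z["d"]>0
    hsv=cv2.cvtColor(z["p"],cv2.COLOR_RGB2HSV);h,S,V=[hsv[...,i].astype(int) for i in range(3)]
    g=((h>60)&(h<90)&(S>80)&ok&(W[...,0]>.4)&(W[...,0]<.72)&(W[...,1]>-.4)&(W[...,1]<.1))
    a=g&(abs(W[...,2]-.05)<.004); pts=W[a]
    a=cv2.morphologyEx(a.astype(np.uint8),cv2.MORPH_OPEN,np.ones((3,3)))>0;pts=W[a]
    r=cv2.minAreaRect((pts[:,:2]*1000).astype(np.float32));print(n,r, cv2.boxPoints(r).round(1).tolist())
    # column top
    c=g&(W[...,2]>.185)&(W[...,2]<.21)
    if c.sum()>5: print("col top",c.sum(),np.median(W[c],0),cv2.minAreaRect((W[c][:,:2]*1000).astype(np.float32)))
    k=(V<70)&ok&(W[...,2]>.2)&(W[...,2]<.26)&(W[...,0]>.4)&(W[...,0]<.6)&(W[...,1]>-.3)&(W[...,1]<.0)&(S<90)
    if n!="wrist" and k.sum()>20:
      q=W[k];print("bar",len(q),np.median(q,0),cv2.minAreaRect((q[:,:2]*1000).astype(np.float32)))
    for nm,(x0,x1) in {"grip":(.45,.62)}.items():
      k=(V<75)&(S<90)&ok&(abs(W[...,2]-.085)<.004)&(W[...,0]>x0)&(W[...,0]<x1)&(W[...,1]>-.2)&(W[...,1]<.1)
      if k.sum()>5:print("griptop",k.sum(),np.median(W[k],0),cv2.minAreaRect((W[k][:,:2]*1000).astype(np.float32)))
    r=((h<6)|(h>174))&(S>150)&ok&(W[...,0]<.66)&(W[...,0]>.45)&(W[...,1]>-.2)&(W[...,1]<.1)
    for lo,hi in((0.01,.03),(.04,.09)):
      k=r&(W[...,2]>lo)&(W[...,2]<hi)
      if k.sum():print("red",lo,k.sum(),np.median(W[k],0),W[k].min(0),W[k].max(0))
for u,v in [(123,66),(190,53),(228,497),(285,487)]:
    print("scale",plane("wrist",90+u/2,20+v/2,.012,s))
# objects: jar lid, clamp
for n in["side"]:
    z=np.load(f"pics/{n}0.npz");W=cloud(n,z["d"],s)
    for u,v in [(199,250),(192,258),(208,258)]: print("jar",W[v,u])
    for u,v in [(316,405),(297,400),(335,400)]: print("dish",W[v,u])
    for u,v in [(306,246),(326,240),(338,263),(318,273),(329,275)]: print("clamp",W[v,u])
E
```

```text
side ((570.892578125, -189.2786865234375), (145.52401733398438, 139.35992431640625), 9.47607135772705) [[487.70001220703125, -132.5], [510.6000061035156, -270.0], [654.0999755859375, -246.0], [631.2000122070312, -108.5999984741211]]
col top 234 [ 0.62024213 -0.19312125  0.19678034] ((620.72705078125, -180.9236297607422), (31.1652889251709, 43.512451171875), 9.384500503540039)
bar 480 [ 0.48750071 -0.2099213   0.24220055] ((487.63104248046875, -202.638916015625), (22.221391677856445, 81.12234497070312), 9.490795135498047)
griptop 153 [ 0.5479558  -0.04277727  0.0843466 ] ((546.6205444335938, -41.737030029296875), (33.3234977722168, 30.943742752075195), 4.836580276489258)
red 0.01 5 [ 0.58906663 -0.03412741  0.02061225] [ 0.58655017 -0.03608845  0.01717596] [ 0.5915785  -0.03369147  0.02309804]
red 0.04 29 [ 0.56659866 -0.04725235  0.07674109] [ 0.56421624 -0.05094972  0.05385068] [ 0.57122119 -0.02654486  0.08128947]
wrist ((591.3892822265625, -149.5173797607422), (81.79962921142578, 189.82676696777344), 59.06503677368164) [[489.0, -135.8000030517578], [651.7999877929688, -233.3999938
[... 1246 characters left out ...]
0.04271942] [ 0.5738746  -0.01977942  0.08041999]
scale [0.55649047 0.122387   0.012     ]
scale [0.58859499 0.12797349 0.012     ]
scale [ 0.59216455 -0.10188031  0.012     ]
scale [ 0.62475798 -0.0956738   0.012     ]
jar [ 0.3974928  -0.03767563  0.09847156]
jar [ 0.38440937 -0.06089135  0.09962756]
jar [ 0.41967566 -0.06166227  0.09986321]
dish [ 0.64025344 -0.34680184  0.00454973]
dish [ 0.60331117 -0.34102543  0.01670706]
dish [ 0.67462329 -0.34618234  0.02611175]
clamp [0.6505011  0.03814443 0.01448002]
clamp [0.70336986 0.05676583 0.01483292]
clamp [ 0.72487424 -0.0161716   0.01407255]
clamp [ 0.6737693  -0.04094241  0.00832771]
clamp [ 7.01377641e-01 -4.10471658e-02 -4.68332937e-04]
```

>>> {"fn": "drive_tool", "kwargs": {"plan": "0 -3 0 0 -9.3 0; 0 -3 0 0 0 0; 2.4 0 -2.8 0 0 0; 2.4 0 -2.8 0 0 0; 2.4 0 -2.8 0 0 0; 2.4 0 -2.8 0 0 0; 2.4 0 -2.8 0 0 0; 2.4 0 -2.8 0 0 0; 2.4 0 -2.8 0 0 0; 2.4 0 -2.8 0 0 0; 0 0 0 0 0 0; 0 0 0 0 0 0; 0 0 0 0 0 0", "grip": 0}}

```text
time_s: 1.78
tool_pos: [0.4855, -0.2251, 0.2912]
orientation: [-1.282, 1.088, -1.088]
force: [0.2, -0.1, -0.6]
gripper_width: 0.001
```

```bash
cat >>h.py <<'E'
O=np.array([.5715,-.187,0]);A=Ro.from_euler('z',9.3,degrees=True).as_matrix()
def loc(p): return (np.asarray(p)-O)@A
E
python3 - <<'E'
from h import *
s=ctrl.read_state();print(s["time_s"],s["tool_pos"],loc(s["tool_pos"]),s["force"],s["gripper_width"]);print(Ro.from_rotvec(s["orientation"]).as_matrix().round(3))
out=[]
for n in ["scene","side"]:
    p,d=vision.snapshot(n);out.append(p[80:320,130:410,::-1])
cv2.imwrite("pics/a1.png",cv2.resize(np.hstack(out),None,fx=1.4,fy=1.4))
E
```

```text
1.775 [ 0.48545228 -0.22506269  0.29116354] [-0.09106776 -0.02365674  0.29116354] [ 0.22391243 -0.05958869 -0.58591646] 0.0007825190766545257
[[ 0.163 -0.     0.987]
 [-0.987  0.     0.163]
 [-0.    -1.    -0.   ]]
```

View pics/a1.png

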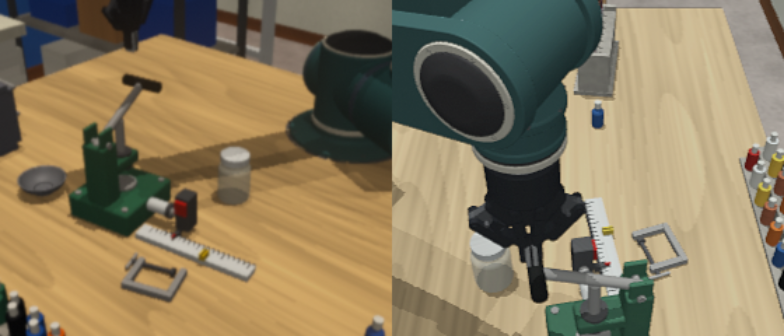

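>>> {"fn": "drive_tool", "kwargs": {"plan": "0 3 0 0 0 0; 0 1.5 0 0 0 0; 0 1.5 0 0 0 0; 0 1.5 -0.3 0 0 0; 0 1.5 -0.2 0 0 0; 0 1.5 -0.2 0 0 0; 0 1.5 0 0 0 0; 0 1.5 0 0 0 0; 0 1.2 0 0 0 0; 0 0 0 0 0 0; 0 0 0 0 0 0"}}

```text
time_s: 3.25
tool_pos: [0.4791, -0.2269, 0.1459]
orientation: [-1.281, 1.086, -1.091]
force: [1.3, 1.1, 10.9]
gripper_width: 0.001
```

Force agrees with the spring (≈11 N). On to the stop.

>>> {"fn": "drive_tool", "kwargs": {"plan": "0 1 0 0 0 0; 0 0.5 0.3 0 0 0; 0 0.2 0 0 0 0; 0 0 0 0 0 0; 0 0 0 0 0 0"}}

```text
time_s: 3.88
tool_pos: [0.4819, -0.2266, 0.129]
orientation: [-1.281, 1.086, -1.091]
force: [-0.5, 0.6, 11.8]
gripper_width: -0.004
```

>>> {"fn": "drive_tool", "kwargs": {"plan": "0 0.3 0 0 0 0; 0 0.3 0 0 0 0; 0 0 0 0 0 0; 0 0 0 0 0 0"}}

```text
time_s: 4.38
tool_pos: [0.4829, -0.2267, 0.1262]
orientation: [-1.28, 1.083, -1.093]
force: [-7.2, 7.5, 39.6]
gripper_width: -0.001
```

>>> {"fn": "drive_tool", "kwargs": {"plan": "0 -2 0 0 0 0; 0 -2 0 0 0 0; 0 -2 0 0 0 0; 0 -2 0 0 0 0; 0 -3 0 0 0 0; 0 -3 0 0 0 0; 0 -3 0 0 0 0; -3 0 1.2 0 0 0; -3 0 1.5 0 0 0; -3 0 1.5 0 0 0; -3 0 1.5 0 0 0; -3 0 1.5 0 0 0; -2.4 0 1.6 0 0 0; 0 0 0 0 0 0; 0 0 0 0 0 0"}}

```text
time_s: 6.25
tool_pos: [0.5396, -0.0406, 0.2912]
orientation: [-1.282, 1.089, -1.088]
force: [-0.1, -0.5, 0.3]
gripper_width: -0.002
```

```bash
python3 - <<'E'
from h import *
s=ctrl.read_state();print(s["time_s"],s["tool_pos"],loc(s["tool_pos"]),s["force"],s["gripper_width"]);
out=[]
for n in ["side","wrist"]:
    p,d=vision.snapshot(n);np.savez(f"pics/{n}2.npz",p=p,d=d,tp=s["tool_pos"],o=s["orientation"]);cv2.imwrite(f"pics/{n}2.png",p[:,:,::-1])
E
```

```text
6.25 [ 0.53960568 -0.04063993  0.29123287] [-0.00782275  0.14959052  0.29123287] [-0.05699913 -0.45048003  0.25104676] -0.002436203375708915
```

View pics/side2.png

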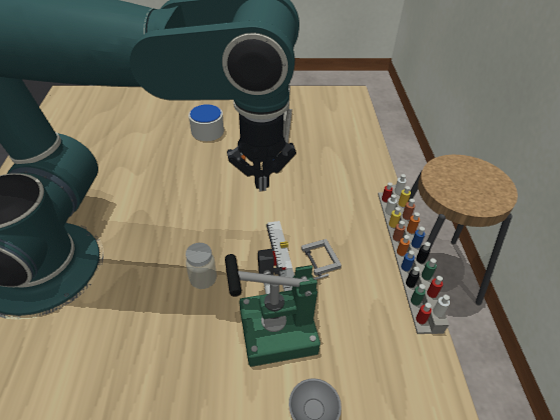

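View pics/wrist2.png

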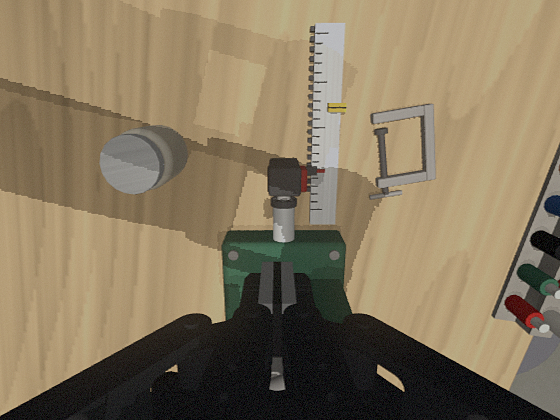

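```bash
python3 - <<'E'
from h import *
z=np.load("pics/wrist2.npz");s={"tool_pos":z["tp"],"orientation":z["o"]}
W=cloud("wrist",z["d"],s);L=loc(W)*1000;hsv=cv2.cvtColor(z["p"],cv2.COLOR_RGB2HSV);h,S,V=[hsv[...,i].astype(int) for i in range(3)]
m=np.zeros((420,560),bool);m[150:200,260:345]=1
g=m&(S<110)&(V<70)&(abs(L[...,2]-85)<4)
q=L[g];print("grip",g.sum(),q.min(0),q.max(0),np.median(q,0),cv2.minAreaRect(q[:,:2].astype(np.float32)))
r=m&((h<8)|(h>172))&(S>130)
v,u=np.nonzero(r);print(sorted(set(zip(u.tolist(),v.tolist())))[-25:])
print("btn",[ (f(L[r&(L[...,2]>45)][:,i]).round(1)) for i in range(3) for f in (np.min,np.max)])
p=r&(L[...,2]<30);print("ptr",p.sum(),L[p].min(0),L[p].max(0),L[p].mean(0))
y=(h>20)&(h<35)&(S>140)&(V>90);y[:90]=0;y[130:]=0;y[:,:320]=0;y[:,355:]=0
print("yel",y.sum(),L[y].min(0),L[y].max(0),np.median(L[y],0))
v,u=np.nonzero(y);print(u.min(),u.max(),v.min(),v.max())
print(z["p"][98:118,336].tolist())
a=z["p"][90:200,260:360,::-1];cv2.imwrite("pics/w2z.png",cv2.resize(a,None,fx=5,fy=5,interpolation=cv2.INTER_NEAREST))
a=np.load("pics/side2.npz")
for nm,c,zz in (("ptr tip",(323,170.5),.018),("mk",(337,107),.024)): print(nm,loc(plane("wrist",*c,zz,s))*1000)
E
```

```text
grip 758 [-16.85791114 136.01786463  81.03638348] [ 16.15840849 165.03357333  86.09133783] [  0.6306966  153.19567639  83.93330046] ((-0.3571281433105469, 150.53123474121094), (33.01335144042969, 29.014949798583984), 0.040842026472091675)
[(317, 170), (317, 171), (317, 172), (318, 169), (318, 170), (318, 171), (319, 169), (319, 170), (319, 171), (319, 172), (320, 169), (320, 170), (320, 171), (320, 172), (321, 169), (321, 170), (321, 171), (322, 170), (322, 171), (322, 172), (323, 169), (323, 170), (323, 171), (323, 172), (324, 170)]
btn [np.float64(-7.9), np.float64(22.9), np.float64(138.8), np.float64(225.1), np.float64(55.4), np.float64(433.0)]
ptr 27 [ 25.87105808 148.50627976  16.17450995] [ 48.39313902 154.20066514  21.77814094] [ 42.74903231 150.44252365  19.44661009]
yel 138 [ -7.87267802 218.37124275  21.10664096] [ 68.88169477 226.99379579 433.04470429] [ 59.19039332 223.77421762  23.29260126]
328 345 103 111
[[183, 181, 175], [182, 181, 175], [182, 180, 175], [186, 183, 182], [182, 182, 185], [183, 159, 60], [184, 164, 75], [185, 164, 72], [189, 166, 81], [59, 52, 54], [156, 136, 66], [191, 170, 75], [188, 167, 81], [186, 164, 76], [138, 130, 113], [130, 129, 128], [187, 184, 178], [184, 180, 176], [182, 180, 175], [183, 182, 176]]
ptr tip [ 47.54708695 149.93194634  18.        ]
mk [ 59.62417975 222.70924071  24.        ]
```

View pics/w2z.png

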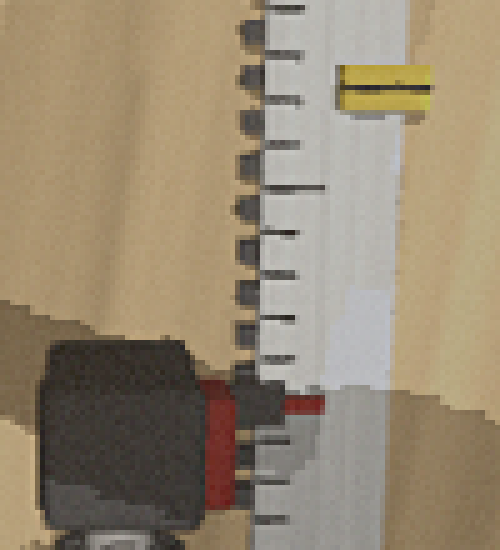

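>>> {"fn": "drive_tool", "kwargs": {"plan": "0 0 0.3 0 0 0; 0 0 0.4 0 0 0; -0.1 4 0 0 0 0; 0 4 0 0 0 0; 0 4 0 0 0 0; 0 3 0 0 0 0; 0 2.5 0 0 0 0; 0 2.5 0 0 0 0; 0 2.5 0 0 0 0; 0 2.1 0 0 0 0; 0 0 0 0 0 0; 0 0 0 0 0 0", "grip": 8.5, "squeeze": 30}}

```text
time_s: 7.85
tool_pos: [0.547, -0.0384, 0.0462]
orientation: [-1.281, 1.088, -1.089]
force: [-0.1, 0.0, 1.3]
gripper_width: 0.997
```

```bash
python3 - <<'E'
from h import *
s=ctrl.read_state();print(s["time_s"],s["tool_pos"],loc(s["tool_pos"]),s["force"],s["gripper_width"]);
p,d=vision.snapshot("wrist");np.savez("pics/wrist3.npz",p=p,d=d,tp=s["tool_pos"],o=s["orientation"]);cv2.imwrite("pics/wrist3.png",p[:,:,::-1])
E
```

```text
7.85 [ 0.54698906 -0.03840721  0.04624936] [-0.0001756   0.15060071  0.04624936] [-0.12752391  0.0217774   1.25332872] 0.9970865002856166
```

View pics/wrist3.png

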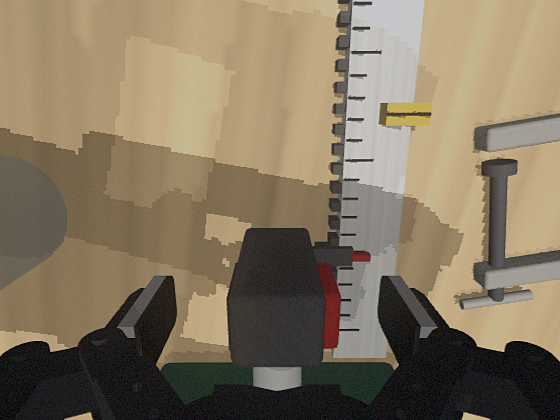

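>>> {"fn": "drive_tool", "kwargs": {"plan": "0 0 0 0 0 0; 0 0 0 0 0 0; 0 0 0 0 0 0; 0 0 0 0 0 0; 0 0 0 0 0 0; 0 0 0 0 0 0; 0 0 0 0 0 0; 0 0 0 0 0 0", "grip": 1}}

```text
time_s: 8.9
tool_pos: [0.5469, -0.0383, 0.0466]
orientation: [-1.281, 1.088, -1.09]
force: [-5.2, -0.6, 10.5]
gripper_width: 0.395
```

```bash
cat >m.py <<'E'
import sys
from h import *
s=ctrl.read_state();print(s["time_s"],loc(s["tool_pos"])*1000,s["force"]@A,s["gripper_width"],s["gripper_width"]*85.4)
p,d=vision.snapshot("wrist");n=sys.argv[1];cv2.imwrite(f"pics/{n}.png",p[:,:,::-1])
L=loc(cloud("wrist",d,s))*1000
hsv=cv2.cvtColor(p,cv2.COLOR_RGB2HSV);h,S,V=[hsv[...,i].astype(int) for i in range(3)]
near=(d>0)&(L[...,0]>25)&(L[...,0]<75)&(L[...,1]>120)&(L[...,1]<280)
r=near&((h<8)|(h>172))&(S>130)&(L[...,2]<30)
v,u=np.nonzero(r)
if len(u): print("ptr",len(u),u.max(),v.mean(),"plane",loc(plane("wrist",u.max(),v.mean(),.018+.002,s))*1000,"depth",np.median(L[r],0))
y=near&(h>20)&(h<35)&(S>120)&(V>60)&(L[...,2]<30)&(L[...,2]>14)
v,u=np.nonzero(y)
if len(u):
    print("yel",len(u),u.min(),u.max(),v.min(),v.max(),np.median(L[y],0),L[y].min(0),L[y].max(0))
    sub=p[v.min()-3:v.max()+4,u.min()+3:u.max()-3].sum(2).mean(1);print(v.min()-3,sub.astype(int).tolist())
E
python3 m.py wrist4
```

```text
8.9 [ -0.21453934 150.66644407  46.56215121] [-5.24518264  0.25784253 10.50492922] 0.394591790598461 33.69813891710857
ptr 162 369 255.8827160493827 plane [ 48.15646825 150.50368345  20.        ] depth [ 43.96533422 150.4092188   19.85612957]
yel 895 380 431 103 125 [ 59.08649626 223.02563544  23.18618779] [ 49.08978859 217.21356678  14.12191999] [ 69.72983225 226.97085755  25.51171962]
100 [550, 554, 557, 426, 440, 444, 444, 446, 445, 446, 452, 441, 366, 180, 195, 220, 372, 437, 453, 452, 450, 451, 450, 450, 453, 452, 459, 494, 514]
```

View pics/wrist4.png

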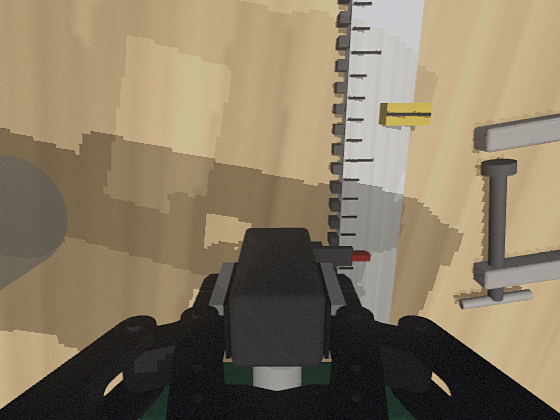

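>>> {"fn": "drive_tool", "kwargs": {"plan": "-0.3 0 0 0 0 0; -0.6 0 0 0 0 0; -0.6 0 0 0 0 0; -0.6 0 0 0 0 0; -0.6 0 0 0 0 0; -0.6 0 0 0 0 0; -0.6 0 0 0 0 0; -0.6 0 0 0 0 0; -0.6 0 0 0 0 0; -0.6 0 0 0 0 0; -0.6 0 0 0 0 0; -0.4 0 0 0 0 0; -0.2 0 0 0 0 0; 0 0 0 0 0 0; 0 0 0 0 0 0; 0 0 0 0 0 0"}}

```text
time_s: 10.95
tool_pos: [0.5357, 0.0295, 0.0466]
orientation: [-1.281, 1.088, -1.09]
force: [-6.5, -5.1, 11.5]
gripper_width: 0.397
```

```bash
python3 m.py wrist5
```

```text
10.95 [ -0.3109024  219.39572727  46.56202305] [-7.21951832 -3.96850201 11.48788228] 0.3971671423277476 33.91807395478965
ptr 157 370 256.0891719745223 plane [ 48.58525994 219.10505154  20.        ] depth [ 43.93179534 219.09454108  19.83599873]
yel 894 369 413 237 262 [ 58.74037707 224.67745865  22.8274981 ] [ 48.9225352  216.82188044  14.02716991] [ 69.52816458 227.74409571  25.0246126 ]
234 [405, 404, 266, 236, 242, 236, 238, 236, 229, 233, 264, 316, 308, 308, 308, 309, 316, 319, 131, 114, 128, 231, 324, 310, 309, 316, 317, 331, 392, 436, 428, 429]
```

View pics/wrist5.png

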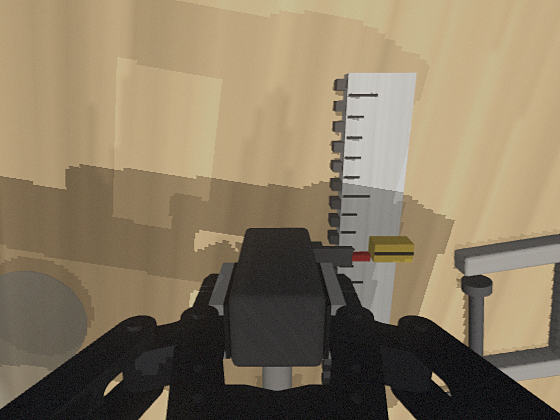

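```bash
python3 - <<'E'
from h import *
s=ctrl.read_state()
for u,v in((391,253.2),(391,244.5),(391,262)): print(loc(plane("wrist",u,v,.024,s))*1000)
print(loc(plane("wrist",362,256.1,.018,s))*1000,loc(plane("wrist",362,256.1,.02,s))*1000)
p,d=vision.snapshot("side");a=p[190:290,240:340,::-1];cv2.imwrite("pics/s5z.png",cv2.resize(a,None,fx=6,fy=6,interpolation=cv2.INTER_NEAREST))
E
```

```text
[ 57.99653442 222.48529348  24.        ]
[ 57.53377952 227.27118796  24.        ]
[ 58.47224227 217.5654373   24.        ]
[ 44.90110202 218.18507241  18.        ] [ 44.36696439 219.0876205   20.        ]
```

View pics/s5z.png

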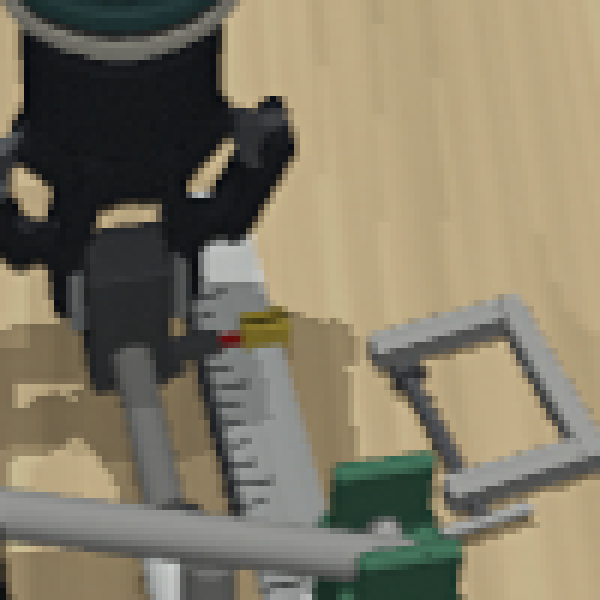

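>>> {"fn": "drive_tool", "kwargs": {"plan": "-0.2 0 0 0 0 0; -0.15 0 0 0 0 0; 0 0 0 0 0 0; 0 0 0 0 0 0; 0 0 0 0 0 0; 0 0 0 0 0 0"}}

```text
time_s: 11.8
tool_pos: [0.5352, 0.0329, 0.0466]
orientation: [-1.281, 1.088, -1.09]
force: [-6.7, -4.3, 12.4]
gripper_width: 0.394
```

```bash
python3 m.py wrist6; python3 - <<'E'
from h import *
s=ctrl.read_state()
p,d=vision.snapshot("side");cv2.imwrite("pics/side6.png",p[:,:,::-1]);a=cv2.imread("pics/wrist6.png")[200:300,320:440];cv2.imwrite("pics/w6z.png",cv2.resize(a,None,fx=6,fy=6,interpolation=cv2.INTER_NEAREST))
E
```

```text
11.8 [ -0.327447   222.88381653  46.56201319] [-7.27221376 -3.20305387 12.3659331 ] 0.3941462740050648 33.66009180003254
ptr 159 370 256.188679245283 plane [ 48.57093074 222.53793216  20.        ] depth [ 43.72547396 222.65612268  19.75474845]
yel 896 369 412 243 268 [ 58.92637851 224.77950023  22.80945129] [ 48.91386142 216.4915972   14.00533428] [ 69.51157372 227.72295457  25.47511597]
240 [404, 404, 265, 235, 240, 237, 238, 233, 236, 231, 235, 321, 309, 309, 308, 308, 312, 316, 186, 106, 116, 191, 357, 343, 339, 337, 338, 339, 370, 438, 430, 428]
```

View pics/w6z.png

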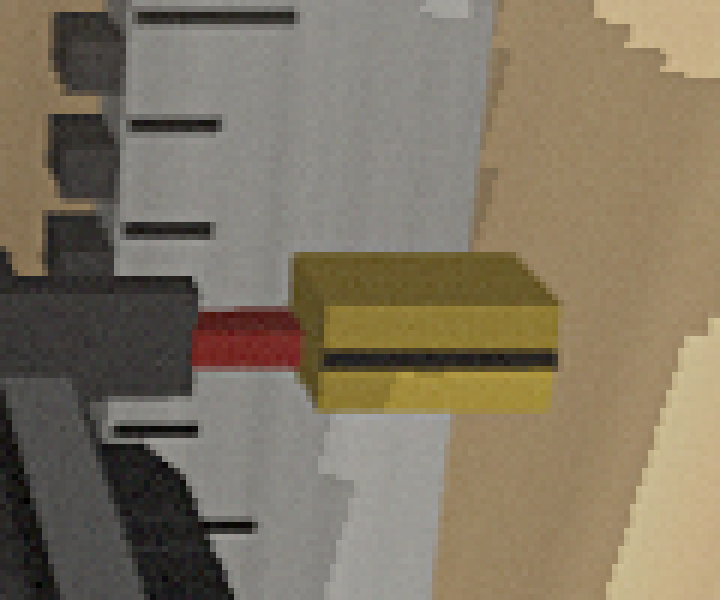

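View pics/side6.png

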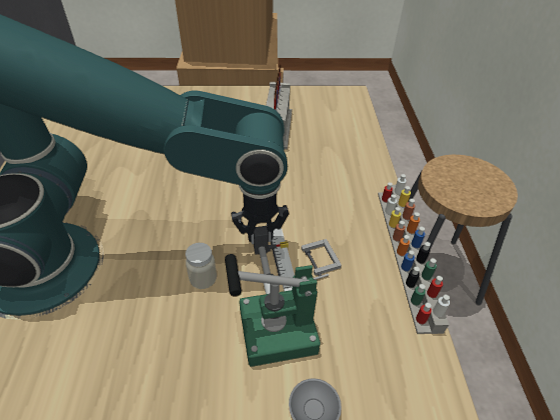

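```bash
python3 -c "
from plant import ctrl
print(ctrl.close_job())"
```

```text
the job is handed in; nothing more can be done
None
```

I worked the press and set the gauge arm at the marker, then handed the job in at about 12 s of the 45 s allowed. The arm was still holding the grip. No verdict was reported.

- **Press:** I pushed the lever down with shut fingers. The force rose from 12 N to 40 N at TCP height 126 mm (stop expected at about 127 mm), so it reached the stop. After release, the side camera showed the lever back up at its starting place.
- **Grip and lock:** I squeezed the grip at 30 N before drawing the arm out. The fingers closed to 33.7 mm on the 34 mm block, so the button is fully in.
- **Gauge arm:** I drew it out about 72 mm without slipping. In the press frame the pointer is at y = 222.5 mm and the marker line at about 222.5 mm. They agree within roughly 1 mm, against the 4 mm allowed.
- **Loose things:** The marker measured the same place before and after, to within measurement noise. The jar, dish and clamp looked unmoved in the last side picture. I took no last look at the paint bottles, which the arm hid in that view, but it never went near them.

No check failed. The largest disagreement was a few millimetres between cameras in the first position measurements. For the final setting I used the wrist camera, comparing pointer and marker in the same picture.

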